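# Ratchet wrench home into its snap-in tool nest

### The arm

A 7-joint arm with a two-finger parallel gripper is mounted at the origin on the work surface. World frame = base frame: x ahead of the robot, y to its left, z up, the work surface at z = 0. Lengths are in mm, angles in rad, forces in N, time in s.
With the tool pointing down it reaches from about 400 to 875 mm from the base axis. Payload 4.4 kg.
Tool frame: the origin (TCP) lies on the centre line of the jaws, within the pads' length; the fingertips stand 25 mm ahead of it and the grasp point (between the pads) lies 6 mm ahead of it; x points along the fingers, y is the direction in which the jaws open and shut, and the axes are right-handed (so a half turn about x gives the same grasp; the last joint's range is limited). The gripper opens to 85 mm and grips with 20 to 120 N. Pads are 22 mm wide; open, the fingers measure 114 mm over their backs; the gripper's body (76 mm by 85 mm) begins 54 mm behind the grasp point. The pads swing forward as they close: fully open they stand 13 mm farther back than shut.
Start: joints at [-1.267, 0.628, 0.038, 1.517, -0.027, 0.996, -0.02], TCP at [234.907, 606.083, 256.313] pointing down, gripper open.
Joint ranges: [-3.06, 3.06], [-0.37, 2.12], [-1.25, 1.32], [0.18, 2.47], [-1.1, 4.24], [0.23, 1.98], [-2.94, 2.94]. Speed limits (rad/s): [2.57, 2.57, 3.14, 3.14, 3.14, 3.14, 3.14].

### API

Orientations are given as [roll, pitch, yaw] about the fixed x, y, z axes, in that order (R = Rz(yaw) Ry(pitch) Rx(roll)).
In Python, from cell import * gives the robot as it stands. The module is installed in compiled form; this text tells all that it offers.
- The arm moves only by the tool jog_arm, never from a script. Its argument "series" is a list of rows, each a list of 3 entries, a list of its own where there are three numbers: the turn, a rotation vector about the tool's x, y, z in degrees, then the shift along the tool's x, y, z in mm, then the gripper's target within -1 to 1 (shut at 1, half-way at 0, fully open at -1). In form: [[[rx, ry, rz], [dx, dy, dz], hand], ...]. A call has 1 to 8 rows; each row shifts and turns the commanded pose from where the row before left it, along the tool's axes as they then stand; what a row does not reach is not made up. A row lasts 1/8 s, in which the tool goes at most 62.5 mm and 10.7 degrees, less where a joint would pass 70% of its speed; a pose out of reach is approached as far as the arm can. A call is refused whole if a number of a shift passes 62.5 or a number of a turn 10.7, either way. A call with a gripper value outside its range is refused whole. The fingers move at their own pace and stop on an object; the grip force is fixed at half the most. Time passes only in rows, so rows that do not move let the fingers close. It gives the time, the measured TCP pose, the force and the opening at its end, in the units of the state.
- read_state(): the state, without advancing time (a new reading comes with each control period).
- get_image(name): name is "side" or "top"; returns a dict with "img" (400x640x3 uint8, red, green, blue), "range_z" (400x640 float32, mm along the optical axis (not along the pixel's ray), 0 where there is no reading), "fovy" (degrees; the focal length in pixels is half the picture's height over the tangent of half this angle, whatever the lens; pixels are square), "cx", "cy" (the principal point, pixels), "k1" (the pictures are not rectified: a ray, as slopes to the right and down, at radius r is drawn at 1 + k1 r^2 times it, then the intrinsics apply), "cam_to_world" (4x4, takes a point from camera to world coordinates). Camera axes: x right, y up, looking along -z (the intrinsics and any distortion apply to the point x, -y, -z); pixel columns grow to the right and rows downward; lengths in mm; the calibration is good to about 2 mm. A picture is of the moment at which its call begins.
- finish_job(): hands the job in, once; it reports no verdict.
The state is a dict: "clock": time; "qpos": joint angles; "qd": joint speeds; "tau": joint torques, N m; "eef_pos": TCP position; "tool_rot": TCP orientation; "force": force on the tool from outside, world axes, zero at the start; "torque": the same for the moment, N m; "width": finger opening in mm.
Only numpy, scipy, OpenCV 4.12 (cv2) and the standard library are available. Lean on these libraries where they do the work, as an engineer would, in place of code of your own. Each camera call takes 0.05 s, during which the arm holds its last target. There are 200 camera calls.

### The job

Put the ratchet wrench lying on the green bench back into the empty tool nest, turned to match the cutout: slip its tail under the steel keeper first with the head still raised, then press the head down past the spring catches until the whole wrench lies flat and fully home, and let go. Leave the filled nest's T-handle driver, the bottle and the paper roll where they are.

Things in the scene. Friction and masses are not known exactly. Their poses are not given: they have to be found in the camera images.
- ratchet: Ratchet wrench, 184 mm long, about 0.3 kg, lying flat, one plane underside. Origin on its underside, mid-length, on the centre line; x towards the round head, z up. Black rubber handle x = -60 to 32 mm, 22 mm wide, 24 mm high: grasp it across y. Centre of mass near x = 12 mm. Steel neck x = 32 to 55 mm, 14 mm wide, 18 mm high; then the head; behind the handle the flat tail tab.
- ratchet_head (a point): Underside of the wrench below the centre of its round steel head (wrench x = 70 mm). The foot is a cone, radius 18.5 mm at the underside, 21.5 mm at 7 to 8 mm height; above its shoulder an 18 mm radius drum up to 24 mm; on it a 12.7 mm drive square, top at 34 mm. Axes as the wrench.
- ratchet_tail (a point): Underside of the wrench at the very end of the flat steel tail tab (wrench x = -92 mm). The tab is 14 mm wide, 12 mm high and reaches from the handle (x = -60 mm) to this point. Axes as the wrench.
- nest: Empty grey tool nest, 210 x 84 mm, fixed. Origin at the centre of its underside, on the bench; x towards the head pocket, z up. A wrench that is home has its origin above the nest's origin, its x along the nest's x, its underside on the pocket floor at z = 12 mm. Between x = -66 and 38 mm it is only this floor, open at both sides for the fingers. Other walls reach z = 26 mm.
- nest_pocket (a point): Floor centre of the head pocket (nest x = 70, z = 12 mm): eight-sided, 47 mm across; neck groove 19 mm wide from x = 38 to 46. At nest y = +24 and -24 mm two 10 mm spring balls (z = 24.5 mm, housings to z = 32) stick 4.5 mm into the pocket. They carry the head 5 to 12 mm above home until a firm press of about 8 to 20 N on the head; then it snaps down.
- nest_keeper (a point): Floor of the tail groove at its end wall (nest x = -95, z = 12 mm). The groove is 19 mm wide, from x = -66 to -95. Fixed steel keeper over x = -95 to -83 mm: underside z = 28, top z = 34 mm. The tail tab cannot enter from straight above; it slides under the keeper along -x with the head raised 10 to 20 degrees until it meets the end wall.
- full_nest: The other nest, 210 x 84 mm, fixed, same height, cut for the T-handle driver and filled with it. Origin at the centre of its underside. Not to be used.
- tee: T-handle driver, 172 mm long with a 66 mm wide black cross handle, lying in the filled nest. Origin under the middle. Leave alone.
- bottle: White plastic bottle, 60 mm across, 150 mm high, standing on the bench. Origin at the centre of its underside. Leave alone.
- roll: White upright paper roll, 100 mm across, 190 mm high. Origin at the centre of its underside. Leave alone.
Mind the look-alikes: they are no part of the job. What is shaped like the ratchet but turquoise or yellow is not meant.

How it is judged (in metres and radians):
On the way:
1. the tail tab is in its groove under the keeper while the head is still raised (x of ratchet_tail in the frame of nest between -0.097 and -0.085 m and y of ratchet_tail in the frame of nest between -0.006 and 0.006 m and z of ratchet_tail in the frame of nest below 0.018 m and z of ratchet_head in the frame of nest above 0.0165 m), for 0.1 s.
At the end, for the whole second after the job is handed in: The wrench lies still in the empty nest, head in the head pocket and tail under the keeper, underside within 2.5 mm of the pocket floor at both head and tail, head within 5 mm along and 4 mm across of its place; driver, bottle and roll stand within 15 to 20 mm of where they were (z of ratchet_head in the frame of nest between 0.0095 and 0.0145 m and z of ratchet_tail in the frame of nest below 0.0145 m and x of ratchet_head in the frame of nest between 0.065 and 0.075 m and y of ratchet_head in the frame of nest between -0.004 and 0.004 m and x of ratchet_tail in the frame of nest below -0.087 m and y of ratchet_tail in the frame of nest between -0.004 and 0.004 m and linear speed of ratchet below 0.01 m/s and distance of tee from where it was at the start of the episode below 0.015 m and distance of each of bottle, roll from where it was at the start of the episode below 0.02 m); the robot touches nothing.
It fails at once if the T-handle driver is moved by more than 15 mm (distance of tee from where it was at the start of the episode above 0.015 m).
It fails at once if the bottle is moved by more than 20 mm (distance of bottle from where it was at the start of the episode above 0.02 m).
It fails at once if the roll is moved by more than 20 mm (distance of roll from where it was at the start of the episode above 0.02 m).
It also fails if it takes over 48 s, if anything falls off the work surface, if the arm or the gripper's body presses on something with over 40 N, if the wrist force passes 120 N, or if a joint passes its speed limit or range.

## Working session

There is one attempt and no reset: what is moved stays moved. The work goes in short steps, Python scripts to look and compute and a tool call to move; the robot and the scene stay as the last step left them, time stands still between calls to the robot, and variables do not carry over. Pictures are saved under pics/ and viewed, about 8 in all and at most 12, crops included, and the job is handed in when it is done.

Besides the shell and the picture viewer there is one more tool, called after ">>>" as a command line: name --argument value ..., lists and objects as JSON in quotes. jog_arm: Moves the arm, as the interface text tells. Its arguments: {"type":"object","properties":{"series":{"type":"array"}},"required":["series"]}

```bash
mkdir -p pics; cat > h.py <<'E'
from cell import *
import numpy as np, cv2
from scipy.spatial.transform import Rotation as R
def grab(n):
    d=get_image(n); d['n']=n; return d
def cloud(d):
    h,w=d['range_z'].shape; f=h/2/np.tan(np.radians(d['fovy'])/2)
    K=np.array([[f,0,d['cx']],[0,f,d['cy']],[0,0,1]])
    u,v=np.meshgrid(np.arange(w),np.arange(h))
    p=cv2.undistortPoints(np.stack([u,v],-1).reshape(-1,1,2).astype(np.float64),K,np.array([d['k1'],0,0,0.])).reshape(h,w,2)
    z=d['range_z']; c=np.stack([p[...,0]*z,-p[...,1]*z,-z],-1)
    T=d['cam_to_world']; return c@T[:3,:3].T+T[:3,3]
def rays(d):
    h,w=d['range_z'].shape; e=dict(d); e['range_z']=np.ones((h,w)); 
    return cloud(e)-d['cam_to_world'][:3,3]
def onplane(d,z):
    r=rays(d); o=d['cam_to_world'][:3,3]; return o+r*((z-o[2])/r[...,2])[...,None]
def save(d,n): cv2.imwrite('pics/'+n,d['img'][...,::-1])
def tool():
    s=read_state(); return np.array(s['eef_pos']),R.from_euler('xyz',s['tool_rot'])
E
python3 - <<'E'
from h import *
for n in('top','side'):
    d=grab(n);save(d,n+'0.png');print(n,d['fovy'],d['k1'],d['cam_to_world'].round(2).tolist())
    np.savez(n+'0.npz',**d)
print(read_state())
E
```

```text
top 50.522253810364234 0.0063124163716531635 [[0.02, 0.98, -0.18, 295.24], [-1.0, 0.02, -0.0, -8.84], [0.0, 0.18, 0.98, 1222.09], [0.0, 0.0, 0.0, 1.0]]
side 49.1394752069228 -0.04615734759252103 [[0.95, 0.24, -0.22, 223.08], [-0.33, 0.72, -0.62, -792.12], [0.01, 0.65, 0.76, 996.76], [0.0, 0.0, 0.0, 1.0]]
{'clock': 0.1, 'qpos': array([-1.26679802,  0.62923648,  0.03845285,  1.51826788, -0.02701567,
        0.996296  , -0.02003559]), 'qd': array([ 0.00070848, -0.0005542 ,  0.00081091, -0.00224654, -0.00124641,
        0.00174564, -0.00231988]), 'tau': array([ 2.60035733e-03, -5.64518809e+01,  1.23039488e+00, -1.93969113e+01,
        1.12897120e-02,  5.45300078e-03, -1.82272441e-05]), 'eef_pos': array([234.71302493, 605.5912124 , 255.49230645]), 'tool_rot': array([-1.5662127 ,  1.56910661, -1.93606166]), 'force': array([-0.30357181,  0.40001801,  0.04262324]), 'torque': array([ 0.02033388, -0.01450367, -0.00911315]), 'width': 85.53964804318542}
```

View pics/top0.png

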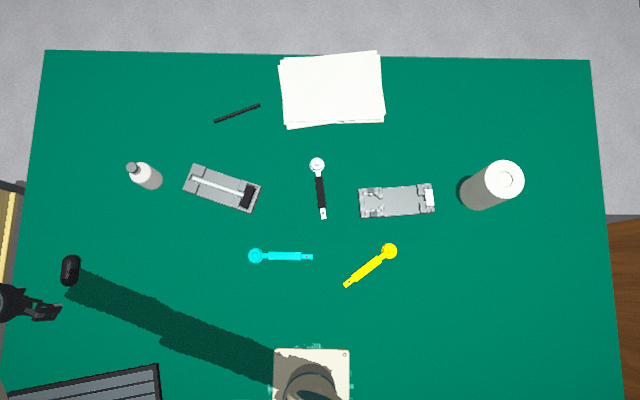

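View pics/side0.png

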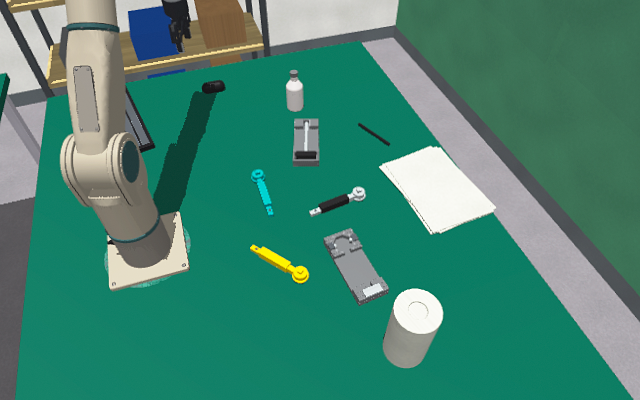

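Top view: ratchet (319,187) with head at (317,164) and tail at (323,218). Empty nest is at (396,201), with its pocket to the left (~371,200) and bright keeper to the right (429,198). The filled nest is at (221,188).

```bash
python3 - <<'E'
from h import *
for n,boxes in (('top',{'rat':(300,150,340,228),'nest':(350,172,445,228)}),('side',{'rat':(302,178,374,222),'nest':(318,224,394,308)})):
    d=dict(np.load(n+'0.npz')); P=cloud(d); im=d['img'].astype(int)
    hsv=cv2.cvtColor(d['img'],cv2.COLOR_RGB2HSV)
    for k,(a,b,c,e) in boxes.items():
        m=np.zeros(im.shape[:2],bool); m[b:e,a:c]=1
        m&=~((hsv[...,1]>120)&(hsv[...,0]>60)&(hsv[...,0]<95))   # not green
        num,l,st,_=cv2.connectedComponentsWithStats(m.astype(np.uint8)); m=l==1+np.argmax(st[1:,4])
        p=P[m]; print(n,k,m.sum(),'z pct',np.percentile(p[:,2],[5,25,50,75,95]).round(1))
        for z0 in ((12,20) if k=='rat' else (20,26)):
            q=onplane(d,z0)[m][:,:2].astype(np.float32)
            print('  plane',z0,cv2.minAreaRect(q))
        q=p[:,:2].astype(np.float32); print('  cloud',cv2.minAreaRect(q))
        if k=='rat':
            blk=m&(hsv[...,2]<70); print('  black',blk.sum(),cv2.minAreaRect(P[blk][:,:2].astype(np.float32)),P[blk].mean(0).round(1),cv2.minAreaRect(onplane(d,24)[blk][:,:2].astype(np.float32)))
            # head: high points
            hd=m&(P[...,2]>29); print('  sq',hd.sum(),P[hd].mean(0) if hd.any() else '')
    big=cv2.resize(d['img'][150:230,300:445] if n=='top' else d['img'][170:310,290:400],None,fx=5 if n=='top' else 4,fy=5 if n=='top' else 4,interpolation=cv2.INTER_CUBIC)
    cv2.imwrite(f'pics/{n}c.png',big[...,::-1])
E
```

```text
top rat 513 z pct [ 0.4 13.8 22.7 25.6 30.1]
  plane 12 ((552.635986328125, -5.395862579345703), (185.55088806152344, 44.467864990234375), 2.9514825344085693)
  plane 20 ((550.934326171875, -5.418632507324219), (184.32421875, 44.17388916015625), 2.9514825344085693)
  cloud ((554.844970703125, -5.262872695922852), (186.81614685058594, 44.684261322021484), 2.934957265853882)
  black 219 ((538.9597778320312, -13.404098510742188), (89.03337097167969, 20.429960250854492), 7.159411430358887) [537.4 -13.   22.4] ((537.5858154296875, -13.395828247070312), (90.49760437011719, 20.991615295410156), 7.2562713623046875)
  sq 28 [614.62985766  -5.14014298  33.44989074]
top nest 2232 z pct [ 7.3 11.4 14.2 26.4 33.3]
  plane 20 ((518.0257568359375, -232.73678588867188), (89.27385711669922, 217.65081787109375), 5.348615646362305)
  plane 26 ((516.9136962890625, -231.61920166015625), (88.8282699584961, 216.5644989013672), 5.348615646362305)
  cloud ((470.64263916015625, -147.2953643798828), (164.2377471923828, 415.6546630859375), 30.15353775024414)
side rat 586 z pct [-1.9  7.9 17.6 22.  25.5]
  plane
[... 294 characters left out ...]
180297851562), 61.632232666015625)
  black 284 ((368.57733154296875, -383.5097961425781), (863.4633178710938, 83.41634368896484), 64.88174438476562) [536.8 -26.4  21.5] ((535.0135498046875, -28.389577865600586), (95.46358489990234, 34.929962158203125), 7.461728096008301)
  sq 18 [575.79230675 -95.97933246 139.01560868]
side nest 2499 z pct [ 6.8 10.9 13.4 25.4 32.9]
  plane 20 ((515.96044921875, -238.29638671875), (94.43142700195312, 221.9608612060547), 5.537031173706055)
  plane 26 ((514.161376953125, -241.69833374023438), (93.85135650634766, 220.59742736816406), 5.5370588302612305)
  cloud ((431.8017883300781, -467.2897644042969), (753.9472045898438, 166.98623657226562), 69.76483917236328)
```

View pics/topc.png

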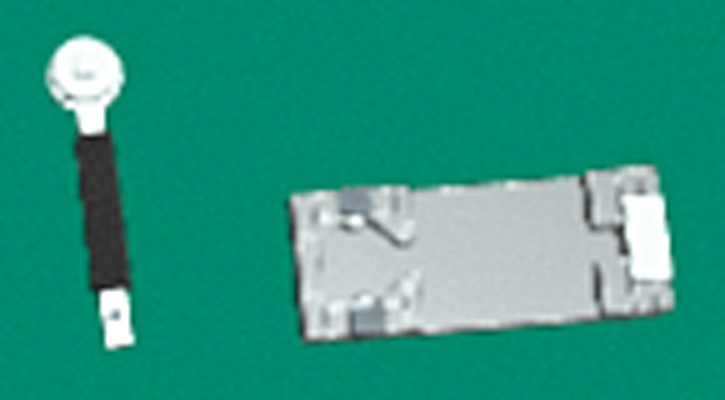

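View pics/sidec.png

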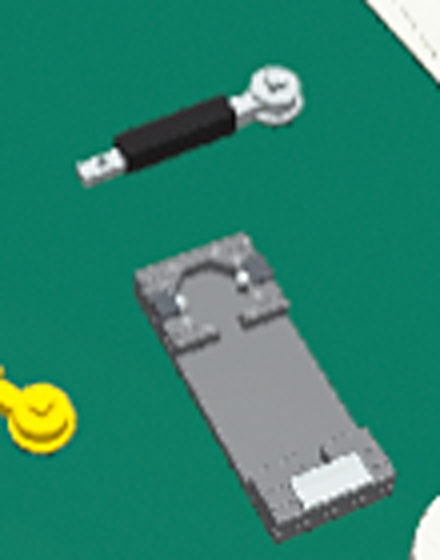

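```bash
python3 - <<'E'
from h import *
for n,bx in (('top',((350,172,445,228),(300,150,340,228))),('side',((318,224,394,308),(302,178,374,222)))):
    d=dict(np.load(n+'0.npz')); hsv=cv2.cvtColor(d['img'],cv2.COLOR_RGB2HSV)
    H,S,V=[hsv[...,i].astype(int) for i in range(3)]
    def comps(m,b,z,name,lo=6):
        mm=np.zeros(m.shape,np.uint8); mm[b[1]:b[3],b[0]:b[2]]=m[b[1]:b[3],b[0]:b[2]]
        k,l,st,ce=cv2.connectedComponentsWithStats(mm)
        Q=onplane(d,z); P=cloud(d)
        for i in range(1,k):
            if st[i,4]>=lo:
                s=l==i; r=cv2.minAreaRect(Q[s][:,:2].astype(np.float32))
                print(n,name,st[i,4],'px',ce[i].round(1),'mean',Q[s].mean(0).round(1)[:2],'rect',np.round(r[0],1),np.round(r[1],1),round(r[2],1),'medcloud',np.median(P[s],0).round(1))
    comps((V>215)&(S<30),bx[0],34,'keeper',20)
    comps((S>30)&(V<150)&((H>95)&(H<130)),bx[0],32,'housing')
    comps((V>150)&(S<60),bx[1],22,'steel',15)
    comps(V<70,bx[1],24,'handle',30)
    # wall tops
    b=bx[0]; P=cloud(d); s=P[b[1]:b[3],b[0]:b[2]].reshape(-1,3); nn=~((S>120)&(H>60)&(H<95))[b[1]:b[3],b[0]:b[2]].ravel()
    for lo,hi in((24,28),(30,36)):
        q=s[nn&(s[:,2]>lo)&(s[:,2]<hi)]; print(n,lo,len(q),cv2.minAreaRect(q[:,:2].astype(np.float32)))
        if lo==30:
            for c in (q[:,1]>-220,q[:,1]<-260):
                print('  cl',c.sum(),q[c].mean(0).round(1),cv2.minAreaRect(q[c][:,:2].astype(np.float32)))
    for nm,c in (('bottle',(125,160,165,192) if n=='top' else (284,68,306,112)),('roll',(455,155,528,212) if n=='top' else (380,286,446,370))):
        q=P[c[1]:c[3],c[0]:c[2]].reshape(-1,3); q=q[q[:,2]>60]; print(nm,len(q),np.median(q,0).round(0),q.max(0).round(0))
E
```

```text
top keeper 135 px [429. 197.] mean [ 526.5 -324.6] rect [ 526.5 -324.6] [46.5 22.8] 1.0 medcloud [ 526.6 -324.7   33.4]
top keeper 25 px [380.6 212.6] mean [ 479.1 -186.2] rect [ 480.7 -188.6] [17.2 25.2] 1.0 medcloud [ 479.  -185.7   26.9]
top steel 195 px [316.8 165.7] mean [615.9  -2.7] rect [612.2  -3.4] [54.1 40.9] 1.0 medcloud [617.3  -3.3  22.9]
top steel 63 px [322.7 213.2] mean [476.  -22.2] rect [476.  -22.3] [32.3 15.4] 8.9 medcloud [477.8 -23.   11.3]
top handle 220 px [319.8 192.2] mean [536.9 -13. ] rect [537.1 -13.5] [91.5 21. ] 7.3 medcloud [537.2 -13.1  24.1]
top 24 358 ((519.0069580078125, -232.5675506591797), (82.97988891601562, 209.92803955078125), 5.463018894195557)
top 30 213 ((518.8696899414062, -233.84481811523438), (83.00479888916016, 207.01174926757812), 5.342643737792969)
  cl 91 [ 513.4 -159.4   32.2] ((512.129638671875, -161.572265625), (82.9597396850586, 61.58637237548828), 5.116607666015625)
  cl 122 [ 526.6 -324.3   32.9] ((527.201904296875, -318.0777587890625), (82.18824005126953, 37.585533142089844), 7.400900840759277)
bottle 520 [564. 469. 107.] [ 5
[... 424 characters left out ...]
 handle 289 px [333.7 203.1] mean [535.8 -28.7] rect [535.  -28.7] [95.7 35.3] 7.9 medcloud [537.6 -25.3  20.6]
side 24 412 ((516.3172607421875, -236.19032287597656), (85.10797882080078, 211.54598999023438), 5.795541286468506)
side 30 231 ((516.4677124023438, -239.5167999267578), (84.04647064208984, 205.2857208251953), 5.379281997680664)
  cl 69 [ 510.3 -167.    32.1] ((507.2750244140625, -172.8951873779297), (58.28163146972656, 83.43268585205078), 76.97252655029297)
  cl 162 [ 525.6 -329.8   32.9] ((523.5637817382812, -329.4095458984375), (78.48074340820312, 26.37746810913086), 2.8116543292999268)
bottle 346 [564. 460.  98.] [595. 486. 997.]
roll 2973 [ 531. -492.  186.] [ 596. -427.  997.]
```

```bash
cat >> h.py <<'E'
def plan(pos,yaw,tilt=0,flip=None):
    """tool y = wrench y axis (or its negative), tool x down; tilt deg = head raised. prints shift in current tool axes & turn"""
    p,r=tool(); pos=np.array(pos,float)
    W=R.from_euler('z',yaw,degrees=True)*R.from_euler('y',-tilt,degrees=True)
    c=[]
    for s in (1,-1):
        y=np.array([0,s,0.]);x=np.array([0,0,-1.]);z=np.cross(x,y)
        T=W*R.from_matrix(np.stack([x,y,z],1)); c.append((r.inv()*T))
    i=flip if flip is not None else int(c[0].magnitude()>c[1].magnitude())
    v=c[i].as_rotvec(degrees=True)
    print('tcp',p.round(1),'| shift',r.inv().apply(pos-p).round(1),'| turn',v.round(2),'flip',i)
E
python3 - <<'E'
from h import *
p,r=tool();print(r.as_matrix().round(3))
plan([556,-12,120],7.2); plan([556,-12,120],7.2,0,0);plan([556,-12,120],7.2,0,1)
E
```

```text
[[-0.001  0.361  0.932]
 [-0.002  0.932 -0.361]
 [-1.    -0.002  0.   ]]
tcp [234.7 605.6 255.5] | shift [ 136.3 -459.5  522.8] | turn [-2.839e+01 -2.000e-02  9.000e-02] flip 0
tcp [234.7 605.6 255.5] | shift [ 136.3 -459.5  522.8] | turn [-2.839e+01 -2.000e-02  9.000e-02] flip 0
tcp [234.7 605.6 255.5] | shift [ 136.3 -459.5  522.8] | turn [1.5161e+02 1.3000e-01 3.0000e-02] flip 1
```

>>> jog_arm --series '[[[0,0,0],[0,-38,43.5],-1],[[0,0,0],[0,-38,43.5],-1],[[0,0,0],[0,-38,43.5],-1],[[0,0,0],[0,-38,43.5],-1],[[0,0,0],[0,-38,43.5],-1],[[0,0,0],[0,-38,43.5],-1],[[0,0,0],[0,-38,43.5],-1],[[0,0,0],[0,-38,43.5],-1]]'

```text
clock: 1.1
eef_pos: [450.0, 195.1, 256.2]
tool_rot: [-2.823, 1.571, 3.09]
force: [1.4, -0.5, -0.6]
width: 85.4
```

>>> jog_arm --series '[[[0,0,0],[10,-38,43.5],-1],[[0,0,0],[20,-38,43.5],-1],[[0,0,0],[20,-38,43.5],-1],[[0,0,0],[20,-38,43.5],-1],[[10,0,0],[0,0,0],-1],[[10,0,0],[0,0,0],-1],[[10,0,0],[0,0,0],-1],[[10,0,0],[0,0,0],-1]]'

```text
clock: 2.1
eef_pos: [556.5, -7.8, 185.9]
tool_rot: [-2.153, 1.57, 3.057]
force: [0.5, 0.7, 0.2]
width: 85.2
```

>>> jog_arm --series '[[[10,0,0],[0,0,0],-1],[[10,0,0],[0,0,0],-1],[[10,0,0],[0,0,0],-1],[[10,0,0],[0,0,0],-1],[[10,0,0],[0,0,0],-1],[[10,0,0],[0,0,0],-1],[[10,0,0],[0,0,0],-1],[[10,0,0],[0,0,0],-1]]'

```text
clock: 3.1
eef_pos: [556.5, -7.6, 186.0]
tool_rot: [-0.826, 1.57, 2.987]
force: [0.3, 0.1, 1.6]
width: 85.8
```

```bash
python3 - <<'E'
from h import *
plan([556,-12,90],7.2,0,1);print(read_state()['qpos'].round(2),read_state()['clock'])
E
```

```text
tcp [556.5  -7.6 186. ] | shift [96.   3.2  3.1] | turn [3.13e+01 4.00e-02 2.00e-02] flip 1
[-0.45  0.68  0.67  1.86 -0.57  0.8  -0.38] 3.1
```

>>> jog_arm --series '[[[10.4,0,0],[0,0,0],-1],[[10.4,0,0],[0,0,0],-1],[[10.4,0,0],[0,0,0],-1],[[0,0,0],[40,4,1],-1],[[0,0,0],[40,0,0],-1],[[0,0,0],[40,0,0],-1],[[0,0,0],[20,0,0],-1],[[0,0,0],[0,0,0],-1]]'

```text
clock: 4.1
eef_pos: [555.6, -11.9, 45.3]
tool_rot: [-0.187, 1.568, 3.087]
force: [0.3, 0.3, 0.6]
width: 85.3
```

```bash
python3 - <<'E'
from h import *
plan([556,-12,28],7.2,0,1);s=read_state();print(s['qpos'].round(2),s['clock'],s['force'])
d=grab('side');b=cv2.resize(d['img'][130:270,260:420],None,fx=4,fy=4);cv2.imwrite('pics/s1.png',b[...,::-1])
E
```

```text
tcp [555.6 -11.9  45.3] | shift [17.3  0.1 -0.4] | turn [0.4  0.13 0.02] flip 1
[-0.4   0.91  0.6   1.94 -0.92  0.6  -0.61] 4.1 [0.34486798 0.32555572 0.55133647]
```

View pics/s1.png

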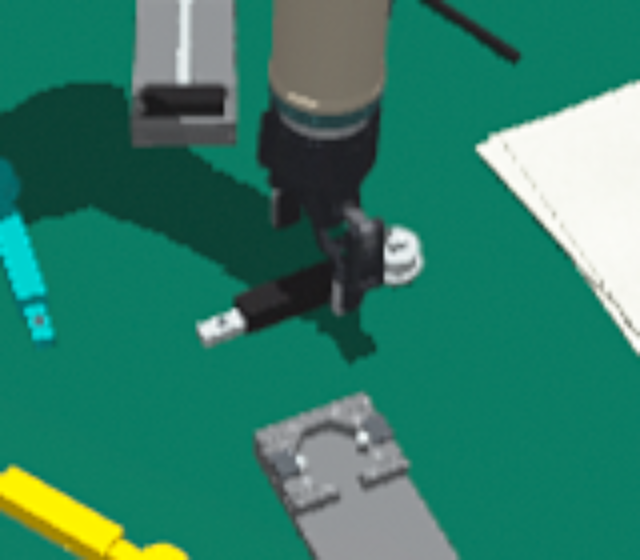

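The fingers straddle the front of the handle (~350,270 in the crop). Descend and close.

>>> jog_arm --series '[[[0,0,0],[16.5,0,0],-1],[[0,0,0],[0,0,0],0.3],[[0,0,0],[0,0,0],1],[[0,0,0],[0,0,0],1],[[0,0,0],[0,0,0],1],[[0,0,0],[0,0,0],1],[[0,0,0],[0,0,0],1],[[0,0,0],[0,0,0],1]]'

```text
clock: 5.15
eef_pos: [556.8, -12.6, 30.5]
tool_rot: [2.467, 1.569, -0.542]
force: [-1.3, -1.2, 5.4]
width: 21.1
```

>>> jog_arm --series '[[[0,0,0],[-10,0,0],1],[[0,0,0],[-40,0,0],1],[[0,0,0],[-40,0,0],1],[[0,0,0],[-30,0,0],1],[[0,0,0],[0,0,0],1]]'

```text
clock: 5.78
eef_pos: [557.3, -11.6, 151.5]
tool_rot: [3.09, 1.567, 0.082]
force: [0.3, -1.0, -5.6]
width: 20.7
```

```bash
python3 - <<'E'
from h import *
a=np.radians(95.4); c=np.array([518.5,-232.5]); u=np.array([np.cos(a),np.sin(a)])
q=c+45*u; print(q)
plan([*q,140],95.4,0,1);s=read_state();print(s['qpos'].round(2),s['clock'],s['force'])
p,r=tool();print(r.as_matrix().round(3))
E
```

```text
[ 514.2651259  -187.69971159]
tcp [557.3 -11.6 151.5] | shift [ 11.3 168.8  66.1] | turn [-87.76  -0.15  -0.16] flip 1
[-0.5   0.77  0.77  1.89 -0.76  0.79 -0.74] 5.775 [ 0.30157474 -1.02955593 -5.57274882]
[[ 0.003  0.133 -0.991]
 [ 0.    -0.991 -0.133]
 [-1.     0.    -0.003]]
```

>>> jog_arm --series '[[[0,0,0],[0,42,16.5],1],[[0,0,0],[0,42,16.5],1],[[0,0,0],[0,42,16.5],1],[[0,0,0],[0,42,16.5],1],[[-9.8,0,0],[0,0,0],1],[[-9.8,0,0],[0,0,0],1],[[-9.8,0,0],[0,0,0],1],[[-9.8,0,0],[0,0,0],1]]'

```text
clock: 6.78
eef_pos: [512.0, -186.1, 148.0]
tool_rot: [-1.313, 1.567, 2.651]
force: [1.1, -0.5, -4.4]
width: 20.6
```

>>> jog_arm --series '[[[-9.8,0,0],[0,0,0],1],[[-9.8,0,0],[0,0,0],1],[[-9.8,0,0],[0,0,0],1],[[-9.8,0,0],[0,0,0],1],[[-9.8,0,0],[0,0,0],1],[[0,0,0],[0,0,0],1]]'

```text
clock: 7.52
eef_pos: [512.1, -186.5, 148.4]
tool_rot: [-2.345, 1.568, 2.467]
force: [0.5, 0.0, -3.5]
width: 20.8
```

```bash
python3 - <<'E'
from h import *
plan([514.3,-187.7,100],95.4,15,1);s=read_state();print(s['qpos'].round(2),s['clock'],s['force'])
E
```

```text
tcp [ 512.1 -186.5  148.4] | shift [48.4  2.1  1.5] | turn [ 0.29 14.88  0.17] flip 1
[ 0.1   0.65  0.3   1.92 -0.32  0.62  0.71] 7.525 [ 0.46644909  0.02719642 -3.46169681]
```

>>> jog_arm --series '[[[0,5.5,0],[15,2,1.5],1],[[0,5.5,0],[10,0,0],1],[[0,0,0],[20,0,0],1],[[0,0,0],[0,0,0],1],[[0,0,0],[0,0,0],1]]'

```text
clock: 8.15
eef_pos: [514.9, -183.3, 105.2]
tool_rot: [-3.139, 1.379, 1.674]
force: [-0.4, 0.3, -4.1]
width: 20.4
```

```bash
python3 - <<'E'
from h import *
plan([514.3,-187.7,100],95.4,11,1)
ims=[]
for n in('top','side'):
    d=grab(n);np.savez(n+'1.npz',**d); ims.append(d['img'])
a=cv2.resize(ims[0][140:230,340:450],None,fx=5,fy=5); b=cv2.resize(ims[1][190:310,290:400],None,fx=4,fy=4)
cv2.imwrite('pics/c2.png',np.vstack([a[:300+150,:550],cv2.copyMakeBorder(b,0,0,0,110,cv2.BORDER_CONSTANT)[:480]])[:,:,::-1][:600] if 0 else cv2.copyMakeBorder(a,0,0,0,0,0)[...,::-1])
cv2.imwrite('pics/c3.png',b[...,::-1])
x=np.zeros((480,800,3),np.uint8); a=cv2.resize(ims[0][160:230,345:445],None,fx=4,fy=4); x[:280,:400]=a; x[:480,400:800]=b[:, :400]; cv2.imwrite('pics/c2.png',x[...,::-1])
E
```

```text
tcp [ 514.9 -183.3  105.2] | shift [ 4.3 -1.   5.2] | turn [0.36 0.   0.1 ] flip 1
```

View pics/c2.png

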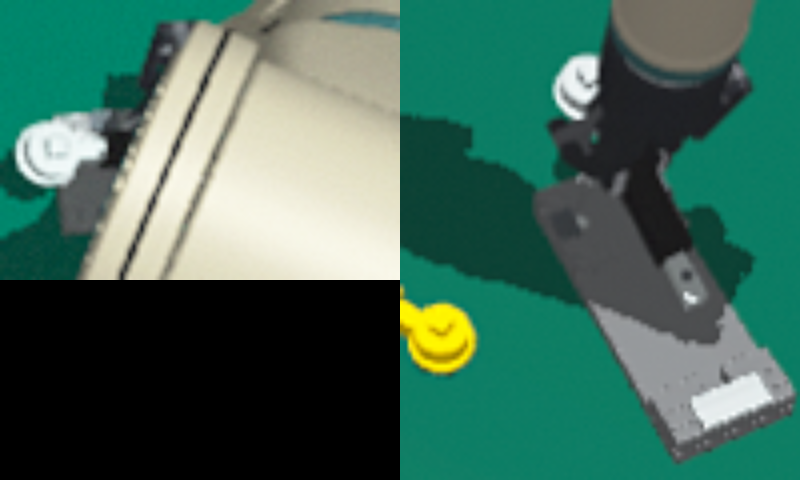

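Left (top view): the arm hides all but the head (crop 50,153). Right (side view): the tail tab at crop (685,278) floats over the nest, aligned with it.

```bash
cat >> h.py <<'E'
XG,H=5.7,30.5
def wpt(x,y,z,p=None,r=None):
    if p is None: p,r=tool()
    return p+r.apply([H-z,-y,XG-x])
def nestf(P,c=(518.5,-232.5),yaw=95.4):
    a=np.radians(yaw);d=np.asarray(P,float)[...,:2]-c;return np.stack([d[...,0]*np.cos(a)+d[...,1]*np.sin(a),-d[...,0]*np.sin(a)+d[...,1]*np.cos(a)],-1)
E
python3 - <<'E'
from h import *
for k,x in dict(tabtop=(-76,0,12),tail=(-92,0,0),tailtop=(-92,0,12),drum=(70,0,24),sq=(70,0,34)).items(): 
    q=wpt(*x);print(k,q.round(1),nestf(q).round(1))
d=dict(np.load('side1.npz'));P=cloud(d);hsv=cv2.cvtColor(d['img'],cv2.COLOR_RGB2HSV)
m=np.zeros(P.shape[:2],np.uint8);m[245:275,345:375]=1
m&=((P[...,2]>52)&(P[...,2]<85)&(hsv[...,2]>75)).astype(np.uint8)
print('side tab',m.sum(),np.median(P[m>0],0).round(1),cv2.minAreaRect(P[m>0][:,:2].astype(np.float32)), P[m>0].min(0),P[m>0].max(0))
m=np.zeros(P.shape[:2],bool);m[235:275,340:375]=1
m&=(P[...,2]>65)&(P[...,2]<110)&(hsv[...,2]<60)
q=P[m];print('side handle',len(q),q.mean(0).round(1),np.polyfit(q[:,1],q[:,0],1),cv2.minAreaRect(q[:,:2].astype(np.float32)))
m=np.zeros(P.shape[:2],bool);m[200:222,325:345]=1
m&=(P[...,2]>90)&(hsv[...,2]>150);print('side head',m.sum(),np.median(P[m],0),P[m].max(0))
d=dict(np.load('top1.npz'));P=cloud(d);hsv=cv2.cvtColor(d['img'],cv2.COLOR_RGB2HSV)
m=np.zeros(P.shape[:2],bool);m[190:210,346:369]=1
m&=(P[...,2]>100)&(P[...,2]<140)&(hsv[...,2]>180)
q=P[m];print('top head',len(q),np.median(q,0).round(1),cv2.minEnclosingCircle(q[:,:2].astype(np.float32)),(q.max(0)+q.min(0))/2)
E
```

```text
tabtop [ 523.1 -259.8   72.1] [-27.6  -2. ]
tail [ 524.5 -273.2   57.2] [-41.   -2.1]
tailtop [ 524.7 -275.4   69. ] [-43.3  -2.1]
drum [ 508.8 -119.5  111.6] [113.4  -1. ]
sq [ 509.  -121.4  121.4] [111.5  -1. ]
side tab 81 [ 520.8 -260.7   70.5] ((521.8676147460938, -259.71234130859375), (14.10779094696045, 30.842008590698242), 4.766678810119629) [ 513.84432319 -274.97083476   57.48819022] [ 529.31742634 -244.68145238   76.62670497]
side handle 230 [ 515.1 -221.9   87.5] [-2.06331908e-01  4.69304912e+02] ((516.6396484375, -220.99935913085938), (29.02483558654785, 78.33070373535156), 19.332809448242188)
side head 109 [ 498.0716884  -121.06102895  109.2788349 ] [514.35581244 -97.80397374 996.76009681]
top head 165 [ 508.9 -114.8  111.4] ((509.7155456542969, -117.54102325439453), 24.887039184570312) [ 509.39958658 -118.04891276  112.55271994]
```

```bash
sed -i 's/c=(518.5,-232.5)/c=(518.,-235.5)/' h.py; cat >> h.py <<'E'
def tgt(tx,tz,tilt,ty=0,c=(518.,-235.5),yaw=95.4):
    t=np.radians(tilt);L=XG+92
    X=tx+L*np.cos(t)-H*np.sin(t);Z=tz+L*np.sin(t)+H*np.cos(t)
    w=R.from_euler('z',yaw,degrees=True).apply([X,ty,0])+[*c,Z]
    plan(w,yaw,tilt,1); q=wpt(-92,0,0); print('target',w.round(1),'tail nest',nestf(q).round(1),q[2].round(1),'head z',wpt(70,0,0)[2].round(1),'F',read_state()['force'].round(1),read_state()['clock'])
E
python3 - <<'E'
from h import *
tgt(-76,22,11)
E
```

```text
tcp [ 515.3 -183.5  105.8] | shift [27.3 -2.5 43.9] | turn [0.41 0.04 0.04] flip 1
target [ 516.7 -221.5   70.6] tail nest [-38.1  -2.9] 57.2 head z 88.0 F [-0.1  0.3 -4.2] 8.25
```

>>> jog_arm --series '[[[0.4,0,0],[7,-2.5,11],1],[[0,0,0],[7,0,11],1],[[0,0,0],[7,0,11],1],[[0,0,0],[6,0,11],1],[[0,0,0],[0,0,0],1],[[0,0,0],[0,0,0],1]]'

```text
clock: 9.0
eef_pos: [515.9, -221.4, 70.3]
tool_rot: [-3.134, 1.378, 1.673]
force: [-0.4, 0.2, -4.8]
width: 20.5
```

```bash
python3 - <<'E'
from h import *
tgt(-76,12,11)
d=grab('side');np.savez('side2.npz',**d)
cv2.imwrite('pics/c4.png',cv2.resize(d['img'][215:315,310:410],None,fx=6,fy=6)[...,::-1])
E
```

```text
tcp [ 515.9 -221.4   70.3] | shift [9.5 0.7 2. ] | turn [ 0.   -0.04  0.09] flip 1
target [ 516.7 -221.5   60.6] tail nest [-75.9   0.8] 21.6 head z 52.6 F [-0.4  0.2 -4.8] 9.0
```

View pics/c4.png

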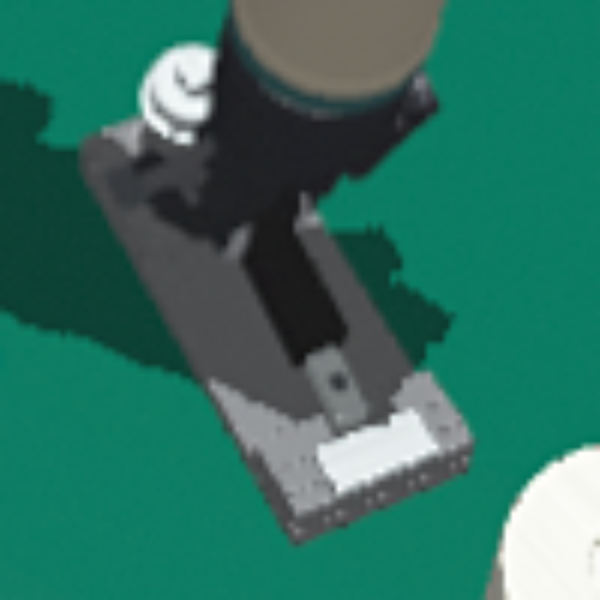

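The tail tab tip (crop ~350,422) stands just in front of the keeper (centre 378,450) and roughly in line with it. I'll check the lateral offset in this same view.

```bash
python3 - <<'E'
from h import *
d=dict(np.load('side2.npz'));P=cloud(d);hsv=cv2.cvtColor(d['img'],cv2.COLOR_RGB2HSV)
c=(518-1.2,-235.5)
for nm,(x0,y0,x1,y1),cond in (('tab',(358,270,374,287),(P[...,2]>27)&(P[...,2]<50)&(hsv[...,2]>75)&(hsv[...,2]<190)),('keeper',(358,280,390,300),(hsv[...,2]>205)&(hsv[...,1]<40)),('handle',(348,250,370,276),(hsv[...,2]<45)&(P[...,2]>45)&(P[...,2]<80))):
    m=np.zeros(P.shape[:2],bool);m[y0:y1,x0:x1]=1;m&=cond;q=P[m]
    n=nestf(q,c);r=cv2.minAreaRect(n.astype(np.float32))
    print(nm,m.sum(),q.mean(0).round(1),'nest mean',n.mean(0).round(1),'min',n.min(0).round(1),'max',n.max(0).round(1),'rect',np.round(r[0],1),np.round(r[1],1),round(r[2],1))
print('pred tab',nestf(wpt(-76,0,12)),wpt(-76,0,12),'tip top',nestf(wpt(-92,0,12)))
E
```

```text
tab 87 [ 521.6 -298.8   35.1] nest mean [-63.5   1.2] min [-85.4 -14.5] max [-45.1  21.5] rect [-65.4  -1.1] [31.9 34.6] 58.6
keeper 143 [ 523.6 -333.2   40.2] nest mean [-97.9   2.4] min [-526.5  -24.9] max [-83.8 344.8] rect [-295.2  173.6] [ 45.2 573.8] 49.0
handle 212 [ 517.2 -254.9   56.1] nest mean [-19.4   1.4] min [-48.3 -11.6] max [12.5 17.2] rect [-18.1   0.2] [60.8 28.1] 6.4
pred tab [-62.27386255   0.55223461] [ 523.31070439 -297.54945882   36.65067559] tip top [-77.97795714   0.54419563]
```

```bash
python3 - <<'E'
from h import *
d=dict(np.load('side2.npz'));P=cloud(d);hsv=cv2.cvtColor(d['img'],cv2.COLOR_RGB2HSV)
c=(518-1.2,-235.5)
for nm,(x0,y0,x1,y1),cond,z in (('tab',(358,270,374,287),(P[...,2]>30)&(P[...,2]<45)&(hsv[...,2]>75)&(hsv[...,2]<190),0),('keeper',(358,280,390,300),(hsv[...,2]>205)&(hsv[...,1]<40),34)):
    m=np.zeros(P.shape[:2],bool);m[y0:y1,x0:x1]=1;m&=cond;q=P[m] if not z else onplane(d,z)[m]
    n=nestf(q,c);
    print(nm,'med',np.median(n,0).round(1),'pct5/95',np.percentile(n,[5,95],0).round(1).tolist())
    if nm=='tab': 
        for a,b in((-80,-72),(-72,-65),(-65,-58),(-58,-50)):
            s=n[(n[:,0]>a)&(n[:,0]<b)&(abs(n[:,1])<10)]; print(a,len(s),np.median(s[:,1]).round(1),s[:,1].min().round(1),s[:,1].max().round(1))
E
```

```text
tab med [-62.8   0.3] pct5/95 [[-77.3, -6.4], [-48.5, 7.1]]
-80 15 0.3 -6.5 6.8
-72 17 -0.8 -6.4 7.0
-65 12 3.3 -7.2 7.2
-58 20 2.2 -7.4 7.6
keeper med [-95.1   0.6] pct5/95 [[-104.3, -21.0], [-85.3, 20.8]]
```

>>> jog_arm --series '[[[0,0,0],[4,0,0.8],1],[[0,0,0],[2.5,0,0.5],1],[[0,0,0],[2,0,0.4],1],[[0,0,0],[0,0,0],1]]'

```text
clock: 9.55
eef_pos: [515.8, -221.7, 61.4]
tool_rot: [-3.133, 1.379, 1.674]
force: [0.3, -1.1, -3.6]
width: 20.5
```

```bash
python3 - <<'E'
from h import *
tgt(-86,12,11)
E
```

```text
tcp [ 515.8 -221.7   61.4] | shift [-1.   0.8  9.8] | turn [ 0.01 -0.01  0.1 ] flip 1
target [ 517.6 -231.4   60.6] tail nest [-76.1   0.9] 12.8 head z 43.8 F [ 0.3 -1.1 -3.6] 9.55
```

>>> jog_arm --series '[[[0,0,0],[-0.4,0.3,3],1],[[0,0,0],[-0.4,0.3,3],1],[[0,0,0],[-0.4,0,3],1],[[0,0,0],[-0.4,0,2.5],1],[[0,0,0],[0,0,0],1]]'

```text
clock: 10.18
eef_pos: [517.6, -233.7, 61.0]
tool_rot: [-3.135, 1.379, 1.672]
force: [-0.5, 1.5, -4.7]
width: 20.7
```

```bash
python3 - <<'E'
from h import *
tgt(-92.5,12,11)
E
```

```text
tcp [ 517.6 -233.7   61. ] | shift [-0.4  0.2  4.2] | turn [-0.02  0.01  0.07] flip 1
target [ 518.2 -237.9   60.6] tail nest [-88.3   0.3] 12.4 head z 43.3 F [-0.5  1.5 -4.7] 10.175
```

Tail is under the keeper (about -88). Continue gently to the end wall.

>>> jog_arm --series '[[[0,0,0],[-0.3,0,1.5],1],[[0,0,0],[-0.3,0,1.5],1],[[0,0,0],[-0.2,0,1],1],[[0,0,0],[0,0,0],1]]'

```text
clock: 10.68
eef_pos: [518.0, -237.5, 61.1]
tool_rot: [-3.135, 1.379, 1.672]
force: [-1.0, -0.3, -4.4]
width: 20.9
```

>>> jog_arm --series '[[[0,0,0],[-0.2,0,1],1],[[0,0,0],[-0.2,0,1],1],[[0,0,0],[0,0,0],1]]'

```text
clock: 11.05
eef_pos: [518.2, -238.8, 61.0]
tool_rot: [-3.133, 1.378, 1.674]
force: [0.1, 0.7, -3.0]
width: 20.4
```

```bash
python3 - <<'E'
from h import *
tgt(-92,12,3)
E
```

```text
tcp [ 518.2 -238.8   61. ] | shift [14.6  0.2 -4.5] | turn [ 0.03 -8.06  0.09] flip 1
target [ 517.6 -231.5   47.6] tail nest [-93.3   0.2] 12.4 head z 43.5 F [ 0.1  0.7 -3. ] 11.05
```

>>> jog_arm --series '[[[0,0,0],[-0.2,0,1],1],[[0,0,0],[-0.2,0,1],1],[[0,0,0],[0,0,0],1]]'

```text
clock: 11.42
eef_pos: [518.1, -239.0, 61.1]
tool_rot: [-3.129, 1.375, 1.679]
force: [-1.4, 4.8, -1.2]
width: 20.7
```

```bash
python3 - <<'E'
from h import *
tgt(-92.8,12.4,8)
tgt(-92.8,12.4,4.5)
E
```

```text
tcp [ 518.1 -239.    61.1] | shift [ 5.4  0.3 -2.2] | turn [ 0.07 -3.23  0.16] flip 1
target [ 518.  -235.8   56.2] tail nest [-93.4   0.2] 12.1 head z 43.7 F [-1.4  4.8 -1.2] 11.425
tcp [ 518.1 -239.    61.1] | shift [11.5  0.3 -3.6] | turn [ 0.07 -6.73  0.15] flip 1
target [ 517.8 -233.3   50.5] tail nest [-93.4   0.2] 12.1 head z 43.7 F [-1.4  4.8 -1.2] 11.425
```

>>> jog_arm --series '[[[0,0,0],[0.2,0,-2],1],[[0,-1.6,0],[2.6,0,-1],1],[[0,-1.6,0],[2.8,0,-0.8],1],[[0,-1.6,0],[2.9,0,-0.8],1],[[0,-1.6,0],[2.9,0,-0.7],1],[[0,0,0],[0,0,0],1],[[0,0,0],[0,0,0],1]]'

```text
clock: 12.3
eef_pos: [518.0, -235.1, 50.9]
tool_rot: [-3.131, 1.491, 1.676]
force: [0.2, 0.9, -2.9]
width: 20.7
```

```bash
python3 - <<'E'
from h import *
tgt(-92.5,12,3)
E
```

```text
tcp [ 518.  -235.1   50.9] | shift [ 3.5 -0.  -2.8] | turn [ 0.   -1.54  0.05] flip 1
target [ 517.7 -232.    47.6] tail nest [-94.6  -0. ] 12.7 head z 25.5 F [ 0.2  0.9 -2.9] 12.3
```

>>> jog_arm --series '[[[0,0,0],[0.8,0,-1.2],1],[[0,-0.8,0],[1.2,0,-0.7],1],[[0,-0.8,0],[1.4,0,-0.3],1],[[0,0,0],[0,0,0],1],[[0,0,0],[0,0,0],1]]'

```text
clock: 12.92
eef_pos: [517.4, -231.7, 47.2]
tool_rot: [-3.107, 1.518, 1.701]
force: [-0.4, 0.3, -3.7]
width: 20.7
```

```bash
python3 - <<'E'
from h import *
tgt(-92.8,12.4,1)
E
```

```text
tcp [ 517.4 -231.7   47.2] | shift [ 2.7  0.3 -0.4] | turn [ 0.04 -2.03  0.11] flip 1
target [ 517.6 -231.2   44.6] tail nest [-92.1   0.3] 11.6 head z 20.2 F [-0.4  0.3 -3.7] 12.925
```

>>> jog_arm --series '[[[0,-0.8,0],[1.1,0,0.3],1],[[0,-0.6,0],[0.9,0,0.3],1],[[0,0,0],[0,0,0],1],[[0,0,0],[0,0,0],1]]'

```text
clock: 13.42
eef_pos: [517.2, -232.2, 44.7]
tool_rot: [-3.058, 1.542, 1.749]
force: [0.4, 0.1, -8.9]
width: 20.7
```

```bash
python3 - <<'E'
from h import *
tgt(-92.8,12.4,0.5)
E
```

```text
tcp [ 517.2 -232.2   44.7] | shift [ 1.   0.5 -1.2] | turn [ 0.03 -1.13  0.14] flip 1
target [ 517.6 -230.9   43.8] tail nest [-93.4   0.5] 11.5 head z 16.1 F [ 0.4  0.1 -8.9] 13.425
```

>>> jog_arm --series '[[[0,0,0],[0,0,0],0.3],[[0,0,0],[0,0,0],-0.2],[[0,0,0],[0,0,0],-0.3],[[0,0,0],[-10,0,0],-0.3],[[0,0,0],[-30,0,0],-0.3],[[0,0,0],[-40,0,0],-0.3],[[0,0,0],[0,0,0],1],[[0,0,0],[0,0,0],1]]'

```text
clock: 14.42
eef_pos: [517.8, -234.5, 125.6]
tool_rot: [-3.103, 1.543, 1.704]
force: [-0.6, -0.6, 0.3]
width: 19.8
```

```bash
python3 - <<'E'
from h import *
d=grab('side');np.savez('side3.npz',**d)
cv2.imwrite('pics/c5.png',cv2.resize(d['img'][215:315,310:410],None,fx=6,fy=6,interpolation=cv2.INTER_CUBIC)[...,::-1])
a=np.radians(95.4)
plan([518+70*np.cos(a),-235.5+70*np.sin(a),120],95.4,0,1)
print(read_state()['force'],read_state()['clock'])
E
```

```text
tcp [ 517.4 -234.4  125. ] | shift [  7.    0.5 -68.6] | turn [ 0.03 -1.65  0.13] flip 1
[-0.5108911   0.14016522 -0.16772145] 14.475
```

View pics/c5.png

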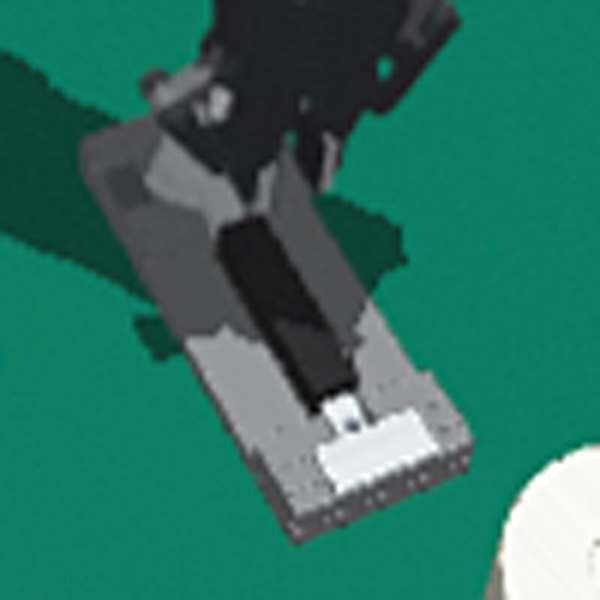

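The tail is under the keeper (~350,415) and the head (~185,170) is over the pocket. Next, press the head with the shut fingers.

>>> jog_arm --series '[[[0,-1.6,0],[0,0,-34],1],[[0,0,0],[0,0.5,-34],1],[[0,0,0],[20,0,0],1],[[0,0,0],[15,0,0],1],[[0,0,0],[0,0,0],1],[[0,0,0],[0,0,0],1]]'

```text
clock: 15.22
eef_pos: [511.8, -167.9, 91.3]
tool_rot: [-1.384, 1.569, -2.861]
force: [0.3, -0.1, 0.2]
width: 0.1
```

```bash
python3 - <<'E'
from h import *
a=np.radians(95.4)
plan([518+70*np.cos(a),-235.5+70*np.sin(a),70],95.4,0,1)
print(read_state()['force'],read_state()['clock'],read_state()['width'])
E
```

```text
tcp [ 511.8 -167.9   91.3] | shift [21.3 -0.2 -2.1] | turn [-0.05  0.02  0.09] flip 1
[ 0.28238339 -0.13208535  0.21992104] 15.225 0.1109376291631881
```

>>> jog_arm --series '[[[0,0,0],[5,0,-2],1],[[0,0,0],[4,0,0],1],[[0,0,0],[3,0,0],1],[[0,0,0],[2,0,0],1],[[0,0,0],[0,0,0],1]]'

```text
clock: 15.85
eef_pos: [511.6, -165.1, 77.2]
tool_rot: [-1.657, 1.569, -3.133]
force: [-0.5, 0.5, -0.8]
width: 0.0
```

>>> jog_arm --series '[[[0,0,0],[2,0,0],1],[[0,0,0],[2,0,0],1],[[0,0,0],[0,0,0],1]]'

```text
clock: 16.23
eef_pos: [511.6, -165.1, 73.2]
tool_rot: [-1.673, 1.569, 3.134]
force: [0.9, 0.1, 0.2]
width: 0.1
```

>>> jog_arm --series '[[[0,0,0],[1,0,0],1],[[0,0,0],[1,0,0],1],[[0,0,0],[1,0,0],1],[[0,0,0],[0,0,0],1]]'

```text
clock: 16.73
eef_pos: [511.7, -165.1, 71.1]
tool_rot: [-1.889, 1.57, 2.918]
force: [-1.2, -0.2, 6.9]
width: 0.2
```

>>> jog_arm --series '[[[0,0,0],[1,0,0],1],[[0,0,0],[1,0,0],1],[[0,0,0],[0,0,0],1]]'

```text
clock: 17.1
eef_pos: [511.7, -165.1, 70.9]
tool_rot: [3.023, 1.57, 1.546]
force: [-5.9, 2.9, 25.7]
width: 0.3
```

Rigid contact with the tips at z≈46 mm, which is the home height of the drive square, under 26 N. Retract and verify.

>>> jog_arm --series '[[[0,0,0],[-15,0,0],1],[[0,0,0],[-50,0,0],1],[[0,0,0],[-50,0,0],1],[[0,0,0],[-40,0,-40],1],[[0,0,0],[0,0,-60],1],[[0,0,0],[0,0,-60],1],[[0,0,0],[0,0,-60],1],[[0,0,0],[0,0,0],1]]'

```text
clock: 18.1
eef_pos: [490.2, 60.1, 223.2]
tool_rot: [-2.482, 1.567, 2.336]
force: [-0.1, -0.2, 0.2]
width: 0.1
```

```bash
python3 - <<'E'
from h import *
print(read_state()['force'],read_state()['clock'])
x=np.zeros((500,800,3),np.uint8)
for n,b,(x0,y0,x1,y1) in (('top',(0.5,2),(350,172,445,228)),('side',(-1.2,0),(318,224,394,308))):
    d=grab(n);P=cloud(d);hsv=cv2.cvtColor(d['img'],cv2.COLOR_RGB2HSV)
    N=nestf(P,(518+b[0],-235.5+b[1])); Z=P[...,2]
    box=np.zeros(Z.shape,bool);box[y0:y1,x0:x1]=1
    def st(nm,m):
        m=m&box; print(n,nm,m.sum(),'nest med',np.median(N[m],0).round(1),'mid',((np.percentile(N[m],3,0)+np.percentile(N[m],97,0))/2).round(1),'z med',np.median(Z[m]).round(1))
    inn=lambda a,c,w:(N[...,0]>a)&(N[...,0]<c)&(abs(N[...,1])<w)
    st('handle',(hsv[...,2]<60)&inn(-70,45,20)&(Z>30))
    st('handletop front',(hsv[...,2]<60)&inn(10,28,7)); st('handletop rear',(hsv[...,2]<60)&inn(-55,-35,7))
    st('drum/head',(hsv[...,2]>190)&inn(45,95,21)&(Z>30)); st('square',inn(60,80,10)&(Z>41)); st('tab',inn(-80,-64,6))
    st('keeper',(hsv[...,2]>205)&inn(-110,-80,25))
    if n=='top': x[:280,:475]=cv2.resize(d['img'][y0:y1,x0:x1],None,fx=5,fy=5)
    else: x[:420,478:478+304]=cv2.resize(d['img'][y0:y1,x0:x1],None,fx=4,fy=5)
cv2.imwrite('pics/c6.png',x[...,::-1])
E
```

```text
[-0.10442022 -0.2102413   0.21622607] 18.1
top handle 203 nest med [-12.6   1.7] mid [-12.5   1.5] z med 36.1
top handletop front 30 nest med [18.3  0.6] mid [18.9  0.3] z med 35.2
top handletop rear 36 nest med [-45.1  -0.1] mid [-44.9   0.2] z med 36.5
top drum/head 133 nest med [70.1  0.1] mid [67.4 -0.6] z med 36.6
top square 24 nest med [70.5 -0.5] mid [70.2 -0.6] z med 47.2
top tab 24 nest med [-71.    0.7] mid [-72.3   0.2] z med 24.4
top keeper 135 nest med [-91.4   0.3] mid [-92.1   0.7] z med 33.7
side handle 250 nest med [-19.1   2. ] mid [-17.6   1.7] z med 35.4
side handletop front 32 nest med [18.1  0.3] mid [18.7  0.1] z med 35.0
side handletop rear 39 nest med [-44.6  -0. ] mid [-44.8   0.3] z med 35.8
side drum/head 113 nest med [65.6  1.9] mid [66.5  0.7] z med 35.9
side square 23 nest med [67.2  1.2] mid [68.3  1.2] z med 45.6
side tab 25 nest med [-70.3   1.4] mid [-71.  -0.] z med 22.8
side keeper 148 nest med [-94.7   0.3] mid [-94.3  -0.7] z med 33.7
```

View pics/c6.png

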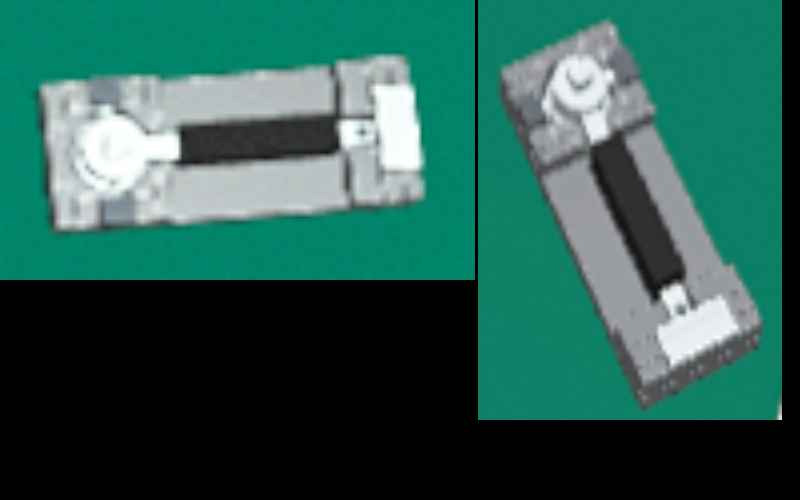

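Both views show the wrench flat in the nest: handle top and drum at 36 mm, square at 46 mm, tab at 24 mm, all the home heights. Handing in.

```bash
python3 -c "
from cell import *
print(finish_job())"
```

```text
the job is handed in; nothing more can be done
None
```

The ratchet wrench is in the empty nest, tail under the keeper and lying flat. I handed the job in at about 18 s; no verdict was reported.

**What I did:** I gripped the handle, turned the wrench to match the nest and raised its head 11°. I slid the tail under the keeper until I felt the end wall (about 5 N), lowered the head and let go. I then pressed the drive square with shut fingers to about 26 N; it was already at its home height and did not move further. The head therefore probably snapped past the catches while I was lowering it or letting go, but I did not see that happen.

**Last checks (both cameras):**

| Check | Measured | Home |
|---|---|---|
| Handle top height | 35–36.5 mm, both ends | 36 mm |
| Drum top height | 36–36.6 mm | 36 mm |
| Drive square top height | 45.6–47.2 mm | 46 mm |
| Tail tab top height | 23–24 mm | 24 mm |
| Head position along nest | 67–70.5 mm | 70 mm |
| Head position across nest | within about 1.2 mm | 0 mm |

- **Camera disagreement:** the two views differed by 2 to 3 mm along the nest. That is within their calibration error and the judged limits.
- **Contact at hand-in:** the arm was clear of everything, with the force reading near zero.
- **Not re-measured:** I did not measure the T-handle driver, bottle or paper roll again at the end. The arm's path stayed clear of them, and I felt no unexpected contact.

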